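# Index the turret and hold the punch down in its sprung cradle

### The arm

A 7-joint arm with a two-finger parallel gripper is mounted at the origin on a cart in front of the work surface, level with it; the furniture and walls round the work are solid. World frame = base frame: x ahead of the robot, y to its left, z up, the work surface at z = 0. Lengths are in mm, angles in rad, forces in N, time in s.
With the tool pointing down it reaches from about 400 to 900 mm from the base axis. Payload 5.6 kg.
Tool frame: the origin (TCP) lies midway between the tips of the shut fingers; the grasp point (between the pads) lies 19 mm behind it; x points along the fingers, y is the direction in which the jaws open and shut, and the axes are right-handed (so a half turn about x gives the same grasp; the last joint's range is limited). The gripper opens to 92 mm and grips with 3 to 60 N. Pads are 20 mm wide; open, the fingers measure 128 mm over their backs; the gripper's body (75 mm by 189 mm) begins 69 mm behind the grasp point.
Start: joints at [1.257, 0.468, -0.012, 1.603, 0.006, 1.071, -0.056], TCP at [173.834, -626.331, 214.592] pointing down, gripper open.
Joint ranges: [-2.53, 2.53], [-0.31, 2.02], [-1.57, 1.55], [0.28, 2.44], [-1.29, 4.43], [0.15, 1.84], [-2.92, 2.92]. Speed limits (rad/s): [2.57, 2.57, 3.14, 3.14, 3.14, 3.14, 3.14].

### API

Orientations are given as a rotation vector (axis times angle).
In Python, from cell import robot, grip, kin, viewer gives the robot as it stands. Calls block until the motion is done:
- robot.movep(position, orientation): joint-space move of the TCP to a pose.
- robot.servo_line(position, feed=150, rotation=None): straight line of the TCP; rotation=None keeps the orientation; feed is the mean speed in mm/s.
- robot.goto_joints(angles): joint-space move.
- grip(opening, newtons=None): opening from 0.0 (shut) to 1.0 (fully open); newtons is the grip in N (None keeps the last); returns when the fingers have stopped.
- robot.hold(seconds).
- kin.ik(position, orientation): joint angles nearest the present ones, or None.
- robot.observe(): the state.
- viewer.read_camera(name): name is "scene" or "top" or "wrist"; returns the picture (384x512x3 uint8, red, green, blue); there is no depth.
- viewer.camera_info(name): a dict with "camera_matrix" (3x3 intrinsics, pixels), "R" (3x3) and "t" (3): a world point X has camera coordinates R X + t. Camera axes: x right, y down, z forward; pixel columns grow to the right and rows downward; lengths in mm; the calibration is good to about 2 mm. The wrist camera is an equidistant fisheye: a pixel r from the principal point sees the ray r / f radians off the axis. A picture is of the moment at which its call begins: read the wrist's pose just before it. camera_info takes no time and is no camera call; for the wrist camera it gives the pose at the moment of the call.
A pose or a line that the arm cannot do raises robot.IKError and nothing moves.
- robot.job_done(): hands the job in, once; it reports no verdict.
Trained networks look in the newest picture that a camera, given by its name, has taken for a name from the list of things; names that differ only in an ending like _2 or _b are one class to them, and where a whole thing is asked for, a point or a joint stands for the part that bears it (a point fixed in the world has none). Each returns a list of dicts, best first, with "confidence" (0 to 1); they miss things now and then, are a little off and sometimes report something else, mostly with a low value. They report only what shows in the picture. A call takes as long as a camera call. They do not tell look-alikes from the thing itself.
- viewer.silhouettes(name, camera): "mask" (384x512 bool, what is visible of it).
- viewer.pinpoint(name, camera): "at" ([x, y, z] in mm, in the coordinates of the camera as it stood for that picture, good to about 4 mm: a listed point, or the origin of a listed thing).
The state is a dict: "t": time; "joints": joint angles; "joint_velocities": joint speeds; "joint_torque": joint torques, N m; "tcp_pos": TCP position; "tcp_rot": TCP orientation; "contact_force": force on the tool from outside, world axes, zero at the start; "wrist_torque": the same for the moment, N m; "grip_width": opening from 0.0 (shut) to 1.0 (fully open).
Only numpy, scipy, OpenCV 4.12 (cv2) and the standard library are available. Lean on these libraries where they do the work, as an engineer would, in place of code of your own. Each camera call takes 0.05 s, during which the arm holds its last target.

### The job

Turn the small indexing turret by its black bar knob, one click clockwise seen from above, so that its sprung ring cradle stops at the pointer. Then stand the steel punch, wide flange down, in the cradle and press it fully down against the spring; finish while still holding it pressed down there. Leave the tin and the loose bush where they are.

Things in the scene. Friction and masses are not known exactly. Their poses are not given: they have to be found in the camera images.
- punch: Loose grey steel punch, 0.32 kg (differs by up to 20 %), standing upright on the bench on its flange: flange 40 mm diameter and 17 mm thick, above it a round shank 24 mm diameter up to 64 mm. Origin: centre of the flange's underside, z up. Grasp the shank from above.
- turret (a joint): Turret angle about its vertical axis, rad, positive counter-clockwise from above; 0 = cradle exactly at the pointer. Six click positions 1.047 rad (60 degrees) apart; let go, it pulls itself into the nearest. Starts near +1.047, the job needs 0. Turning past a click takes up to about 0.3 N m. The base's place and yaw differ from start to start.
- turret_knob (a point): Centre of the top face of the turret's black bar knob, on the turret's axis, 86 mm above the bench; turns with it. The bar is 44 mm long along the point's x, 12 mm wide along y, 30 mm high. Below this point: deck 52 mm (diameter 168 mm), cradle collar's top 31 mm, tops of five low nests 45 mm; collar and nests are centred 52 mm from the axis.
- cradle_mouth (a point): Centre of the cradle collar's rim, 52 mm from the turret's axis along the point's -x, 55 mm above the bench; z up. Collar: upright steel tube, 54 mm outside, 45 mm inside; the punch's flange fits in. In it floats the sprung ring that the flange rests on, its top 7 mm below the rim when free, 17 mm when fully down: then the flange's top is flush with the rim.
- cradle_ring (a joint): How far the sprung ring inside the collar is pressed down, m: 0 free, 0.010 at its stop. The spring needs about 5 N to start and 11 N at the stop; the punch's own weight does not press it down.
- load_mark (a point): Fixed point on the turret's base where the cradle rim's centre has to come: straight in from the pointer, 52 mm from the turret's axis, 55 mm above the bench. The steel pointer and its block stand 94 to 155 mm from the axis along the point's -x, at most 42 mm above the bench.
- tin: Bystander: open grey tin of bushes, 74 mm diameter, 54 mm high; origin at the centre of its underside.
- bush: Bystander: loose grey bush lying flat, 34 mm diameter, 13 mm high; origin at the centre of its underside.
Things that resemble listed ones, but are neither listed nor needed, are in the scene too. Several things look just like the punch: the one meant starts farthest to the robot's left.

How it is judged (in metres and radians):
On the way, in this order (a step that is already met when the one before it is completed fails the run):
1. the turret is indexed so that the cradle stands at the pointer, the punch not yet in it (value of joint turret between -0.1 and 0.1 rad and horizontal distance between punch and cradle_mouth above 0.04 m), for 0.2 s.
2. the punch stands upright in the cradle's collar, flange down (horizontal distance between punch and cradle_mouth below 0.005 m and z of punch in the frame of cradle_mouth below -0.003 m and angle between punch's own z axis and vertical below 0.15 rad), for 0.1 s.
At the end, for the whole second after the job is handed in: Turret within 0.1 rad of the pointer's click; punch flange down in the cradle, within 5 mm of its centre and 0.12 rad of upright; sprung ring pressed more than 8 of its 10 mm; fingers still press on the punch with over 3 N; punch at rest (value of joint cradle_ring above 0.008 m and horizontal distance between punch and cradle_mouth below 0.005 m and z of punch in the frame of cradle_mouth below -0.014 m and angle between punch's own z axis and vertical below 0.12 rad and contact force between the fingers and punch above 3 N and value of joint turret between -0.1 and 0.1 rad and linear speed of punch below 0.02 m/s); the arm keeps its last pose, push and grip.
It fails at once if the tin or the bush was moved by more than 25 mm (distance of any of tin, bush from where it was at the start of the episode above 0.025 m).
It also fails if it takes over 58 s, if anything falls off the work surface, if the arm or the gripper's body presses on something with over 40 N, if the wrist force passes 120 N, or if a joint passes its speed limit or range.

## Working session

There is one attempt and no reset: what is moved stays moved. The work goes in short steps, each a Python script; the robot and the scene stay as the last script left them, time stands still between calls to the robot, and variables do not carry over. Pictures are saved under pics/ and viewed, and the job is handed in when it is done.

```bash
ls; mkdir -p pics; cat > h.py <<'E'
import numpy as np, cv2
from cell import robot, grip, kin, viewer
def save(name,cam,scale=1.5,crop=None):
    im=viewer.read_camera(cam)
    b=im[:,:,::-1].copy()
    if crop: b=b[crop[1]:crop[3],crop[0]:crop[2]]
    b=cv2.resize(b,None,fx=scale,fy=scale,interpolation=cv2.INTER_CUBIC)
    cv2.imwrite('pics/'+name+'.png',b); return im
def toworld(at,ci):
    R=np.array(ci['R']);t=np.array(ci['t']); return R.T@(np.array(at)-t)
def proj(X,ci):
    K=np.array(ci['camera_matrix']);p=K@(np.array(ci['R'])@np.array(X)+np.array(ci['t']));return p[:2]/p[2]
E
python3 - <<'E'
from h import *
for c in ['scene','top']:
    save('a_'+c,c); ci=viewer.camera_info(c)
    print(c,np.round(toworld([0,0,0],ci)))
    for n in ['punch','turret_knob','cradle_mouth','load_mark','tin','bush']:
        try:
            for d in viewer.pinpoint(n,c): w=toworld(d['at'],ci);print(n,round(d['confidence'],2),np.round(w,1),np.round(proj(w,ci)))
        except Exception as e: print(n,e)
o=robot.observe();print(o['t'],o['tcp_pos'],o['tcp_rot'],o['grip_width'])
E
```

```text
pics
scene [  63. -981.  439.]
punch 0.63 [ 257.6 -394.     0.7] [199. 284.]
punch 0.38 [ 413.7 -194.9   -0.7] [232. 219.]
turret_knob 0.85 [ 447.  -331.3   86.8] [276. 204.]
turret_knob 0.56 [ 414.8 -194.8    0.7] [233. 219.]
turret_knob 0.42 [ 394.7 -326.6   54.7] [251. 223.]
cradle_mouth 0.96 [ 416.7 -375.5   56.4] [273. 231.]
load_mark 0.56 [ 393.8 -329.1   55.2] [251. 224.]
tin 0.82 [ 570.8 -117.    -4.3] [275. 195.]
bush 0.59 [ 5.564e+02 -2.069e+02 -1.000e-01] [289. 208.]
top [ 292. -261.  942.]
punch 0.75 [ 2.589e+02 -3.972e+02 -3.000e-01] [297. 269.]
punch 0.46 [ 409.9 -196.8    2.4] [217. 208.]
punch 0.22 [ 391.5 -330.9   54.2] [272. 213.]
turret_knob 0.77 [ 445.6 -331.    86. ] [272. 188.]
cradle_mouth 0.55 [ 419.8 -370.9   55.3] [288. 201.]
cradle_mouth 0.23 [ 393.3 -329.8   54.2] [271. 212.]
load_mark 0.96 [ 395.2 -330.6   53.2] [271. 211.]
tin 0.82 [ 568.7 -119.     1.2] [188. 147.]
tin 0.41 [ 395.2 -330.4   55.4] [271. 211.]
bush 0.45 [ 556.  -204.5    2. ] [220. 152.]
0.7 [ 173.82916414 -626.31570652  214.60595986] [ 2.07664858  0.28278006 -2.07669807] 1.005153376928572
```

View pics/a_scene.png

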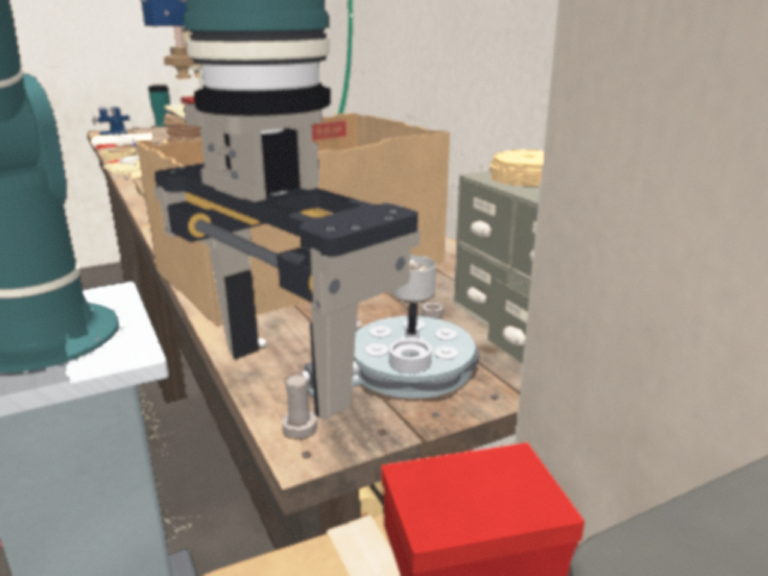

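View pics/a_top.png

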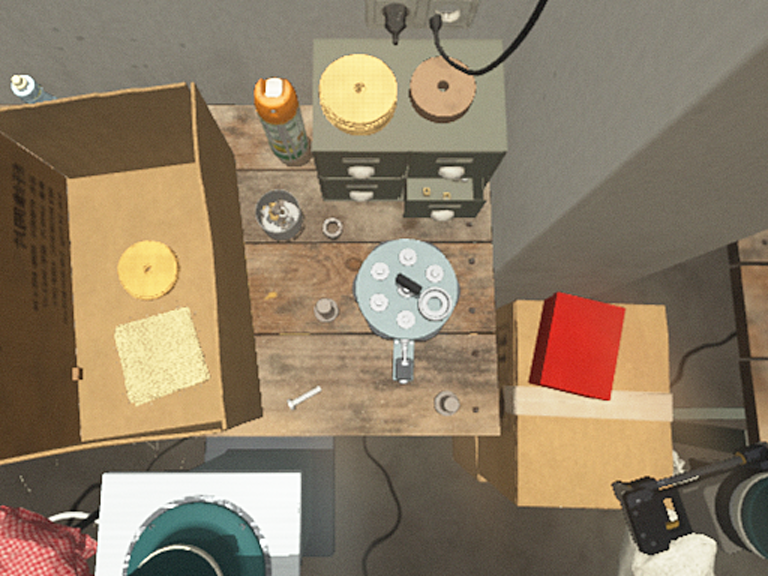

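The four candidates in the top picture are:
- the upright grey pieces at display pixels (326,310) and (447,403)
- the bolt at (305,397)
- the bush at (332,228)

The punch-like pieces are (326,310), at world (412,-196), and (447,403), at world (258,-396). Robot's left is +y, which is image left, so (326,310) is the one meant. I'll confirm it in a crop before grasping. First I retract away from the wall on the right, then look from above the turret.

```bash
cat >> h.py <<'E'
from scipy.spatial.transform import Rotation as Ro
def down(a):
    """tool down, jaw axis y at world yaw a (rad)"""
    y=np.array([np.cos(a),np.sin(a),0]);x=np.array([0,0,-1.]);z=np.cross(x,y)
    return Ro.from_matrix(np.c_[x,y,z]).as_rotvec()
E
python3 - <<'E'
from h import *
o=robot.observe();M=Ro.from_rotvec(o['tcp_rot']).as_matrix();print(M.round(2))
for a in np.radians([-34,146,0,180,90,-90]):
    for p in ([446,-331,230],[412,-196,150],[395,-330,150]):
        q=kin.ik(p,down(a)); print(round(np.degrees(a)),p,None if q is None else np.round(q,2))
im=cv2.imread('pics/a_top.png')
c=cv2.resize(im[270:430,280:480],None,fx=4,fy=3.5,interpolation=cv2.INTER_CUBIC);cv2.imwrite('pics/b_crop.png',c)
E
```

```text
[[-0.    0.27 -0.96]
 [-0.   -0.96 -0.27]
 [-1.    0.    0.  ]]
-34 [446, -331, 230] [ 0.83  0.32 -0.3   1.81  0.11  1.04 -0.11]
-34 [412, -196, 150] [ 0.74  0.27 -0.42  2.1   0.15  0.8  -0.36]
-34 [395, -330, 150] [ 0.88  0.35 -0.29  1.97  0.13  0.84 -0.08]
146 [446, -331, 230] [-0.37  0.63  1.36  1.88 -0.66  1.2  -2.52]
146 [412, -196, 150] [ 1.4   0.63 -1.31  2.07  0.73  1.03  2.26]
146 [395, -330, 150] [-0.33  0.72  1.35  2.04 -0.81  1.08 -2.32]
0 [446, -331, 230] [ 0.92  0.33 -0.42  1.8   0.15  1.04  0.44]
0 [412, -196, 150] [ 0.82  0.28 -0.52  2.09  0.19  0.81  0.19]
0 [395, -330, 150] [ 0.97  0.36 -0.41  1.97  0.19  0.85  0.46]
180 [446, -331, 230] [ 0.45  0.29  0.15  1.83 -0.05  1.03 -2.52]
180 [412, -196, 150] [ 0.35  0.23  0.02  2.12 -0.01  0.79 -2.76]
180 [395, -330, 150] [ 0.47  0.32  0.19  2.   -0.08  0.83 -2.43]
90 [446, -331, 230] [ 1.14  0.39 -0.7   1.79  0.28  1.07  1.91]
90 [412, -196, 150] [ 1.02  0.33 -0.74  2.08  0.3   0.83  1.66]
90 [395, -330, 150] [ 1.2   0.42 -0.69  1.95  0.34  0.88  1.9 ]
-90 [446, -331, 230] [ 0.67  0.3  -0.11  1.82  0.04  1.03 -1.03]
-90 [412, -196, 150] [ 0.6   0.25 -0.26  2.11  0.09  0.8  -1.29]
-90 [395, -330, 150] [ 0.72  0.33 -0.1   1.98  0.04  0.83 -0.98]
```

View pics/b_crop.png

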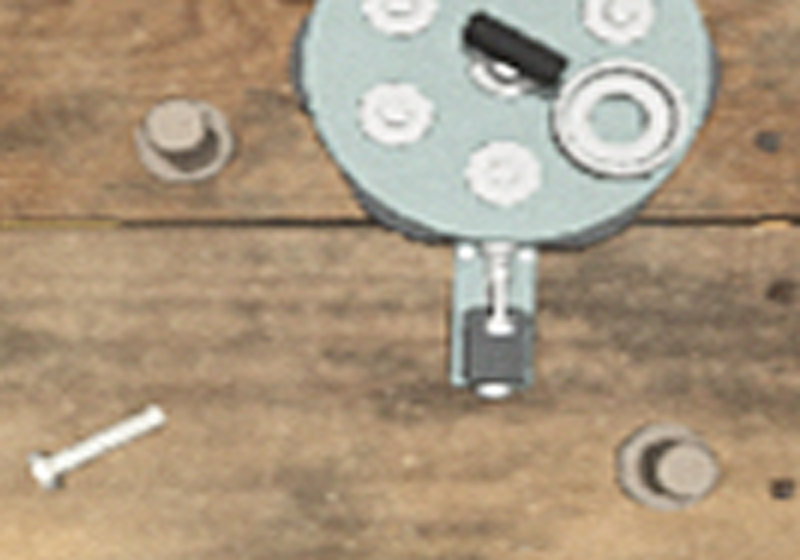

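The crop shows two pieces alike, each a flange with a shank: left at crop (185,140) and right at (668,470). The left one is farthest to the robot's left, so it is the punch. The knob bar points at the cradle collar at crop (620,118). Moving over the turret now.

```bash
python3 - <<'E'
from h import *
grip(0.45)
robot.movep([190,-420,240],down(np.radians(-70)))
robot.movep([425,-331,230],down(np.radians(-34)))
robot.hold(0.3)
ci=viewer.camera_info('wrist')
save('c_wrist','wrist')
for n in ['turret_knob','cradle_mouth','load_mark','punch']:
    for d in viewer.pinpoint(n,'wrist'): print(n,round(d['confidence'],2),np.round(toworld(d['at'],ci),1))
save('c_top','top')
o=robot.observe();print(o['t'],o['tcp_pos'],o['contact_force'],o['grip_width'],toworld([0,0,0],ci))
E
```

```text
turret_knob 0.66 [ 444.3 -329.4   88.7]
cradle_mouth 0.88 [ 420.  -376.9   54.7]
load_mark 0.64 [ 390.1 -324.7   56.8]
punch 0.88 [ 4.134e+02 -2.010e+02 -3.000e-01]
punch 0.43 [ 258.2 -394.1   -4.8]
3.9917 [ 424.91982745 -331.04842705  230.03101315] [0.35032752 0.36001997 0.44423805] 0.4526316240552067 [ 470.92689819 -260.4033214   401.41078617]
```

View pics/c_wrist.png

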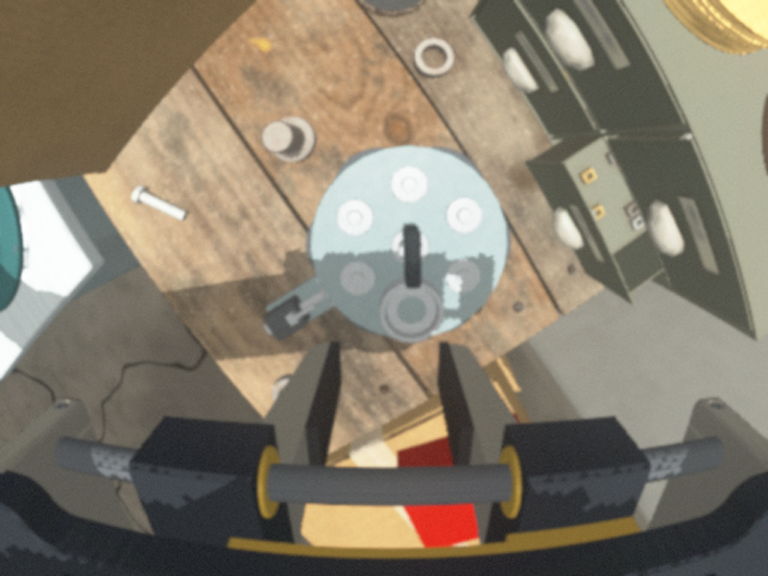

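The wrist view shows the bar at (412,255) in line with the jaw midline, and the cradle at (410,310). No obstacles near it. Gripping the knob and turning it 60° clockwise.

```bash
python3 - <<'E'
from h import *
c=[445.5,-330.6]
robot.movep(c+[120],down(np.radians(-32)))
robot.servo_line(c+[65],feed=80)
o=robot.observe();print(o['t'],o['contact_force'].round(1))
grip(0.0,20)
o=robot.observe();print(o['t'],o['contact_force'].round(1),o['wrist_torque'].round(2),o['grip_width']*92)
for a in range(-37,-93,-5):
    robot.servo_line(c+[65],feed=60,rotation=down(np.radians(a)))
    o=robot.observe()
    if np.abs(o['contact_force']).max()>35: print('F',a,o['contact_force'])
robot.hold(0.2)
o=robot.observe();print(o['t'],o['contact_force'].round(1),o['wrist_torque'].round(2))
grip(0.45)
robot.servo_line(c+[120],feed=120)
robot.movep([425,-331,230],down(np.radians(-92)))
robot.hold(0.3)
ci=viewer.camera_info('wrist')
save('d_wrist','wrist')
for n in ['turret_knob','cradle_mouth','load_mark','punch']:
    for d in viewer.pinpoint(n,'wrist'): print(n,round(d['confidence'],2),np.round(toworld(d['at'],ci),1))
save('d_top','top')
ci=viewer.camera_info('top')
for n in ['turret_knob','cradle_mouth','load_mark','punch']:
    for d in viewer.pinpoint(n,'top'): print(n,round(d['confidence'],2),np.round(toworld(d['at'],ci),1))
print(robot.observe()['t'])
E
```

```text
5.3583 [0.7 0.4 0.3]
5.9083 [ 0.1 -0.6  0.8] [-0.09 -0.12 -0.18] 11.629929602766802
9.1083 [ 3.7 -4.3  2.4] [-0.92 -0.81 -0.19]
turret_knob 0.78 [ 442.8 -326.6   84.7]
cradle_mouth 0.68 [ 392.5 -328.6   57. ]
load_mark 0.58 [ 391.  -325.    59.8]
punch 0.97 [ 411.  -201.4    1.2]
punch 0.42 [ 260.1 -397.3   -5.4]
punch 0.7 [ 261.7 -395.9   -1.1]
11.6417
```

View pics/d_wrist.png

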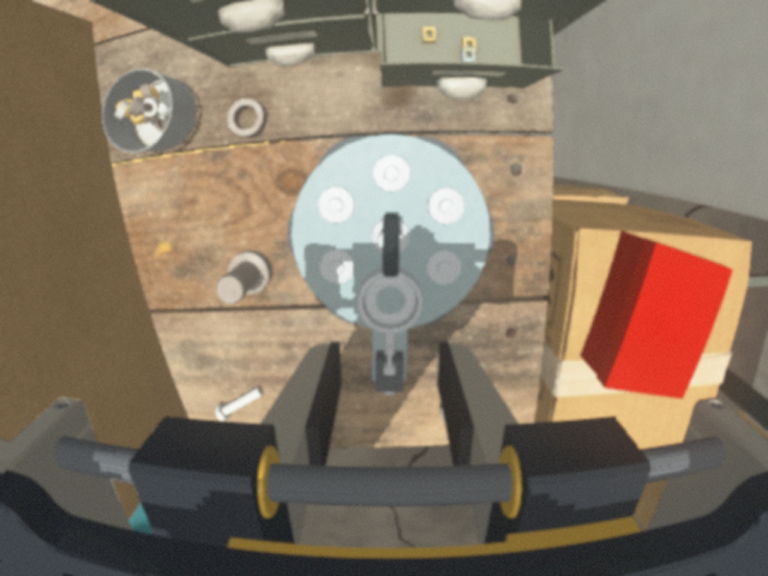

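The cradle, at wrist pixel (390,300), now sits directly in front of the pointer at (390,375), and the leftmost punch is at (245,275). Next I fit known circles to the picture for finer centres.

```bash
cat >> h.py <<'E'
def projw(X,ci):
    K=np.array(ci['camera_matrix']);P=np.array(X)@np.array(ci['R']).T+np.array(ci['t'])
    th=np.arctan2(np.hypot(P[:,0],P[:,1]),P[:,2]);ph=np.arctan2(P[:,1],P[:,0])
    return np.c_[K[0,2]+K[0,0]*th*np.cos(ph),K[1,2]+K[1,1]*th*np.sin(ph)]
def projp(X,ci):
    K=np.array(ci['camera_matrix']);P=np.array(X)@np.array(ci['R']).T+np.array(ci['t'])
    p=P@K.T;return p[:,:2]/p[:,2:]
def fit(im,ci,c0,circles,pr=projw,rng=8,arc=(0,360)):
    """circles: list of (radius, z). maximise |gradient| along contours"""
    g=cv2.GaussianBlur(cv2.cvtColor(im,cv2.COLOR_RGB2GRAY).astype(np.float32),(0,0),1)
    th=np.radians(np.linspace(arc[0],arc[1],120))
    def samp(p): return cv2.remap(g,p[:,0].astype(np.float32).reshape(1,-1),p[:,1].astype(np.float32).reshape(1,-1),cv2.INTER_LINEAR)[0]
    def score(c):
        s=0
        for r,z in circles:
            f=lambda rr:samp(pr(np.c_[c[0]+rr*np.cos(th),c[1]+rr*np.sin(th),np.full_like(th,z)],ci))
            s+=np.mean(np.abs(f(r+1.2)-f(r-1.2)))
        return s
    best=max(((score((c0[0]+i,c0[1]+j)),c0[0]+i,c0[1]+j) for i in np.arange(-rng,rng+.1,1) for j in np.arange(-rng,rng+.1,1)))
    best=max(((score((best[1]+i,best[2]+j)),best[1]+i,best[2]+j) for i in np.arange(-1.,1.01,.2) for j in np.arange(-1,1.01,.2)))
    return best
def draw(im,ci,cs,name,crop,scale,pr=projw):
    b=im[:,:,::-1].copy();b=cv2.resize(b,None,fx=scale,fy=scale,interpolation=cv2.INTER_CUBIC)
    th=np.linspace(0,2*np.pi,100)
    for x,y,r,z in cs:
        p=(pr(np.c_[x+r*np.cos(th),y+r*np.sin(th),np.full(100,z)],ci)+.5)*scale-.5
        cv2.polylines(b,[p.round().astype(np.int32)],True,(0,0,255),1)
    c=[int(v*scale) for v in crop];cv2.imwrite('pics/'+name+'.png',b[c[1]:c[3],c[0]:c[2]])
E
python3 - <<'E'
from h import *
ci=viewer.camera_info('wrist');im=viewer.read_camera('wrist')
a=fit(im,ci,(393.5,-330),[(27,55),(22.5,55)]);print(a)
k=fit(im,ci,(445,-330),[(84,34)]);print('deck',k)
b=fit(im,ci,(412,-199),[(12,64)]);print(b)
b2=fit(im,ci,(412,-199),[(20,17)]);print(b2)
draw(im,ci,[(a[1],a[2],27,55),(a[1],a[2],22.5,55),(k[1],k[2],84,34),(b[1],b[2],12,64),(b2[1],b2[2],20,17)],'e',(130,80,340,280),3.0)
ct=viewer.camera_info('top');it=viewer.read_camera('top')
print('top',fit(it,ct,(412,-199),[(12,64)],projp),fit(it,ct,(412,-199),[(20,17)],projp))
print(robot.observe()['t'])
E
```

```text
(np.float32(20.11899), np.float64(394.9), np.float64(-324.8))
deck (np.float32(28.032476), np.float64(444.2), np.float64(-330.4))
(np.float32(25.933092), np.float64(410.6), np.float64(-196.2))
(np.float32(19.75442), np.float64(412.0), np.float64(-198.2))
top (np.float32(0.52284753), np.float64(405.6), np.float64(-198.6)) (np.float32(0.46806812), np.float64(411.4), np.float64(-204.8))
11.7417
```

View pics/e.png

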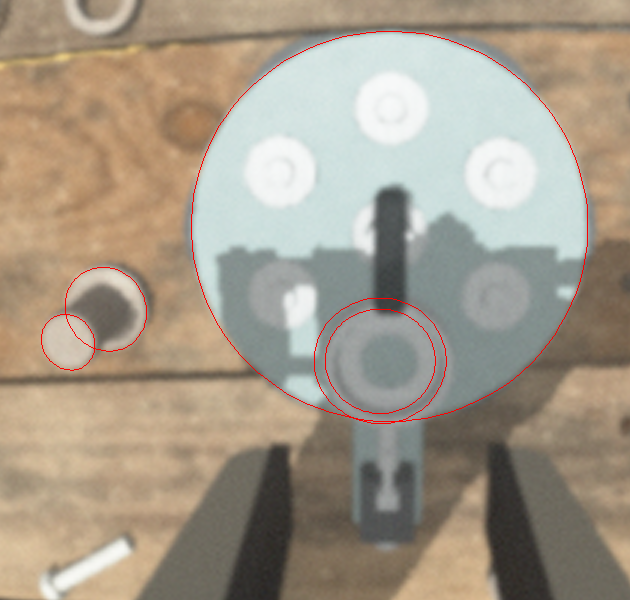

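The deck fit is good, centre (444.2,-330.4). The punch fits its flange and shank top at (411.5,-197.5). The collar fit failed because of the gripper's shadow, so I'll redo it later. Grasping the punch with the jaws along x, which keeps clear of the box.

```bash
python3 - <<'E'
from h import *
p=[411.5,-197.5]
grip(0.75)
robot.movep(p+[130],down(0))
robot.servo_line(p+[26],feed=90)
o=robot.observe();print(o['t'],o['contact_force'].round(1))
grip(0.0,50)
o=robot.observe();print(o['t'],o['contact_force'].round(1),o['grip_width']*92)
robot.servo_line(p+[150],feed=100)
robot.hold(0.2)
o=robot.observe();print(o['t'],o['tcp_pos'],o['contact_force'].round(1),o['grip_width']*92)
ci=viewer.camera_info('wrist');im=save('f_wrist','wrist')
save('f_scene','scene')
E
```

```text
14.775 [-0.1  0.2 -0.6]
15.525 [ 0.4 -0.6  0. ] 23.75761463393546
17.1167 [ 411.27220059 -197.33098519  149.55474372] [ 0.4 -0.3 -3.1] 23.67712565246938
```

View pics/f_wrist.png

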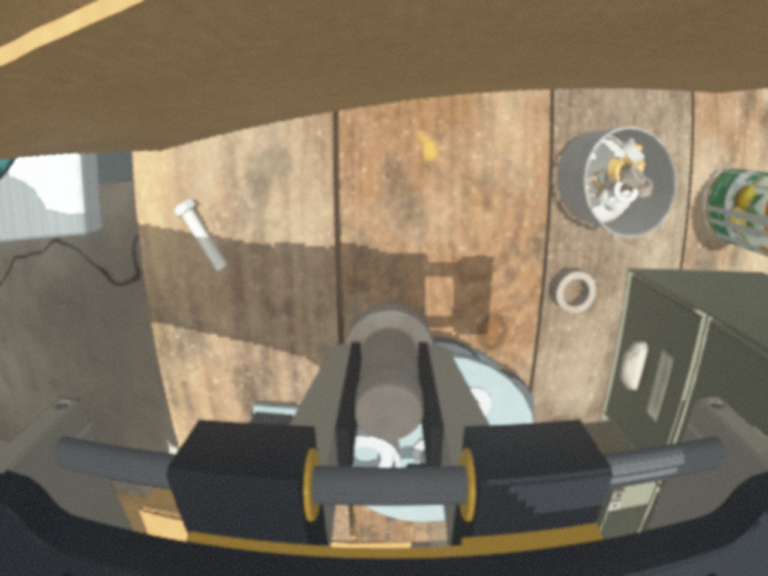

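View pics/f_scene.png

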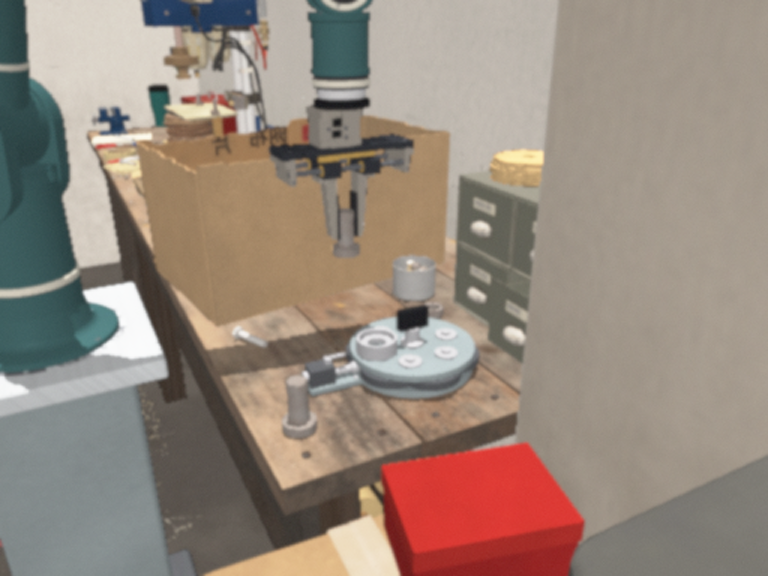

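The punch is held upright (grip width 23.7 mm, weight -3.1 N) and the turret cradle is at the pointer, scene pixel (377,343). Next I measure the flange's offset in the hand, then look straight down on the cradle.

```bash
python3 - <<'E'
from h import *
robot.servo_line([300,-300,190],feed=150,rotation=down(np.radians(-90)))
robot.hold(0.3)
o=robot.observe();t=o['tcp_pos'];print(o['t'],t)
ci=viewer.camera_info('wrist');im=save('g_wrist','wrist');print(toworld([0,0,0],ci))
np.savez('g.npz',im=im,K=ci['camera_matrix'],R=ci['R'],t=ci['t'],tcp=t)
for n in ['turret_knob','cradle_mouth','load_mark','punch']:
    for d in viewer.pinpoint(n,'wrist'): print(n,round(d['confidence'],2),np.round(toworld(d['at'],ci),1))
a=fit(im,ci,(393,-330),[(27,55)]);a2=fit(im,ci,(393,-330),[(22.5,55)]);k=fit(im,ci,(444,-330),[(84,34)])
print(a,a2,k)
draw(im,ci,[(a[1],a[2],27,55),(a2[1],a2[2],22.5,55),(k[1],k[2],84,34),(t[0],t[1],20,t[2]-9),(t[0],t[1],12,t[2]+38)],'g_fit',(130,80,390,300),3.0)
E
```

```text
19.2333 [ 300.09504258 -299.89029544  189.95500849]
[ 383.74135687 -298.09794947  361.13591225]
turret_knob 0.65 [ 444.9 -330.8   84.5]
turret_knob 0.38 [ 392.1 -326.5   59.5]
cradle_mouth 0.92 [ 393.6 -325.2   56.2]
load_mark 0.95 [ 390.2 -326.    58.3]
punch 0.96 [ 298.1 -299.4  163.5]
punch 0.76 [ 2.574e+02 -3.974e+02  2.000e-01]
(np.float32(16.983095), np.float64(387.0), np.float64(-322.4)) (np.float32(25.677734), np.float64(392.8), np.float64(-328.2)) (np.float32(26.378149), np.float64(445.0), np.float64(-330.6))
```

View pics/g_fit.png

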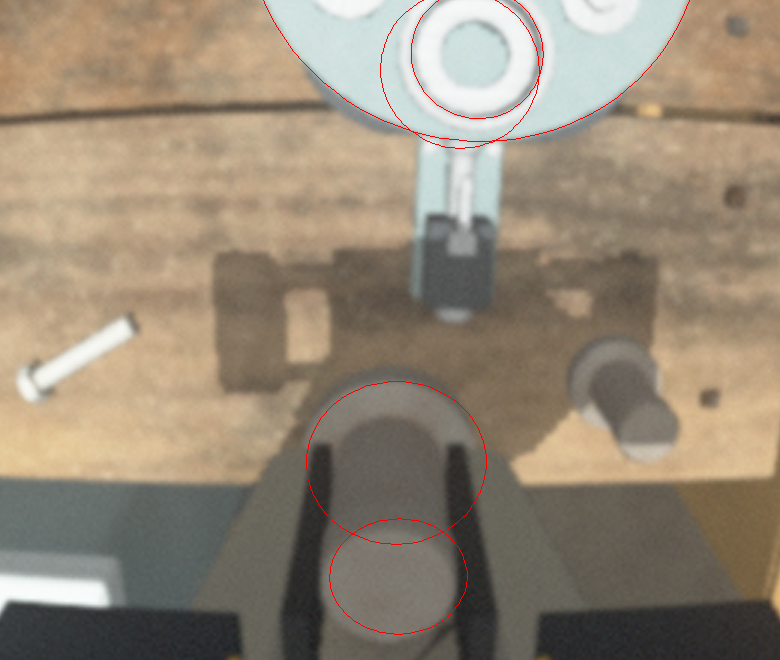

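```bash
python3 - <<'E'
from h import *
d=np.load('g.npz');ci=dict(camera_matrix=d['K'],R=d['R'],t=d['t']);im=d['im'];t=d['tcp']
im2=np.clip(im.astype(float)*1.0,0,255).astype(np.uint8)
draw(im2,ci,[(393,-328.5,27,55),(393,-328.5,22.5,55)],'g1',(240,70,340,145),7.0)
draw(np.clip(im.astype(float)*1.8,0,255).astype(np.uint8),ci,[(t[0],t[1],20,t[2]-9),(t[0],t[1],20,t[2]-26),(t[0],t[1],12,t[2]+38)],'g2',(220,195,310,300),5.5)
# joint fits with sign: 
for c0 in [(393,-329)]:
  print(fit(im,ci,c0,[(27,55),(22.5,55)],rng=4))
for z in (33,34): print(fit(im,ci,(445,-330.5),[(84,z)],rng=4,arc=(100,260)))
E
```

```text
(np.float32(39.260323), np.float64(392.8), np.float64(-328.2))
(np.float32(33.08085), np.float64(445.4), np.float64(-330.7))
(np.float32(33.066414), np.float64(445.6), np.float64(-330.7))
```

View pics/g1.png

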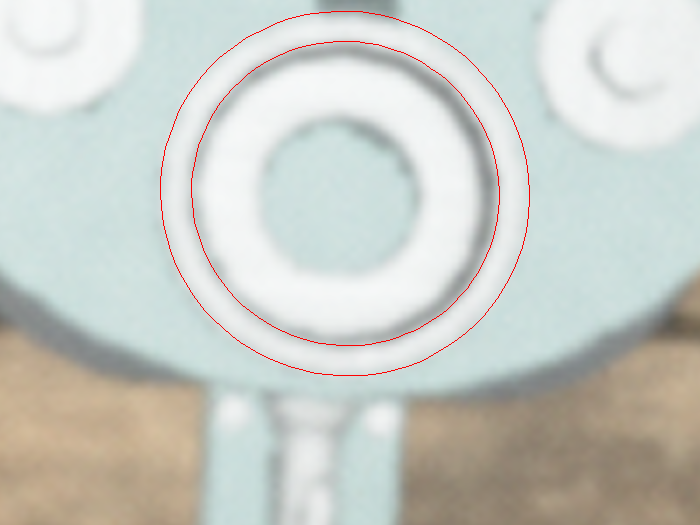

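View pics/g2.png

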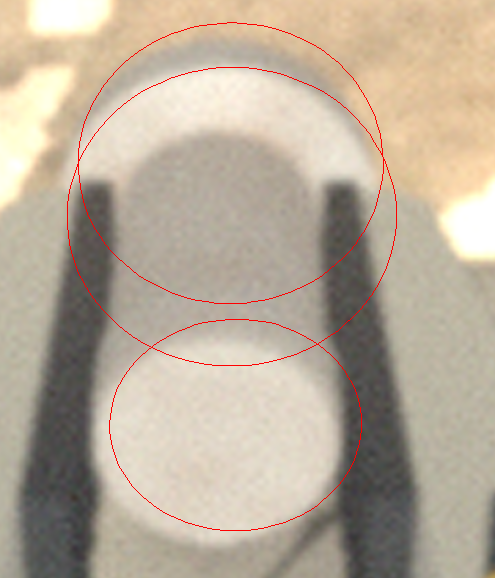

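The collar fit at (392.9,-328.4) matches the picture well. In the hand, the punch shows about 1 mm toward +y and 1 mm toward -x from nominal. The y part has to be camera bias, because the jaws centre that axis. I'll hover just above the collar and compare the two at the same range.

```bash
python3 - <<'E'
from h import *
c=[393.7,-329.4]
robot.servo_line(c+[150],feed=150,rotation=down(np.radians(-90)))
robot.servo_line(c+[86],feed=80)
robot.hold(0.3)
o=robot.observe();t=o['tcp_pos'];print(o['t'],t,o['contact_force'].round(1))
ci=viewer.camera_info('wrist');im=viewer.read_camera('wrist')
np.savez('h.npz',im=im,K=ci['camera_matrix'],R=ci['R'],t=ci['t'],tcp=t)
b=np.clip(im.astype(float)*1.5,0,255).astype(np.uint8)
draw(b,ci,[(392.9,-328.4,27,55),(t[0]-1,t[1]+1,20,t[2]-9),(t[0]-1,t[1]+1,20,t[2]-26)],'h1',(200,180,330,300),5.0)
save('h_scene','scene',4,(200,180,330,290))
E
```

```text
21.5917 [ 393.87881573 -329.54040195   86.34607526] [-0.8 -0.4 -2.4]
```

View pics/h1.png

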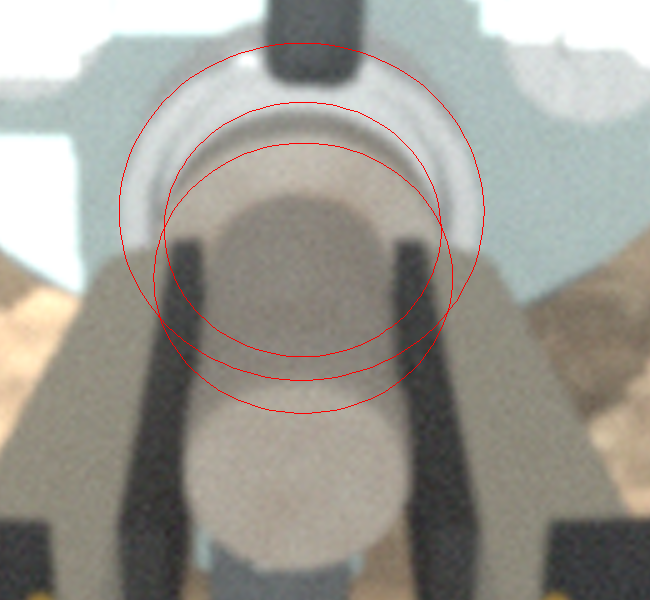

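View pics/h_scene.png

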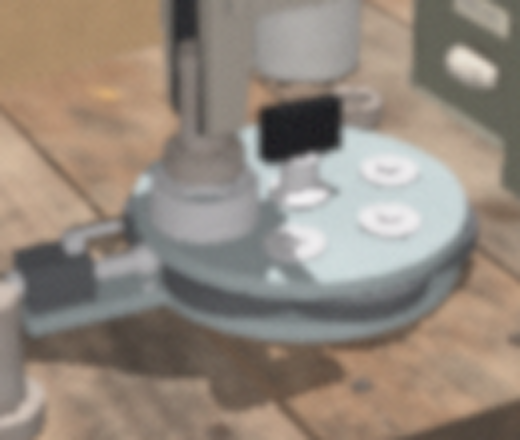

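In the hover view the flange, crop x 160–440, is centred on the collar, x about 120–478, to within 1 mm. The near edges also agree once a chamfered flange bottom is allowed for. I'll descend in small steps and watch the force: rim contact would show at TCP z of about 81, the sprung ring at about 74, and the stop at about 64.

```bash
python3 - <<'E'
from h import *
c=[393.7,-329.4]
z=86
f0=robot.observe()['contact_force'].copy()
while z>70:
    z-=1.5
    robot.servo_line(c+[z],feed=25); robot.hold(0.05)
    o=robot.observe();f=o['contact_force']-f0
    print(round(z,1),o['tcp_pos'].round(1),f.round(1))
    if f[2]>14 or np.hypot(f[0],f[1])>12: print('stop');break
print(o['t'],o['grip_width']*92)
save('i_scene','scene',4,(200,180,330,290))
E
```

```text
84.5 [ 393.6 -329.4   84.4] [-1.2 -0.2  0.5]
83.0 [ 393.7 -329.3   82.9] [-0.1 -0.2  1.2]
81.5 [ 393.6 -329.4   81.4] [ 0.  -0.2 -0.6]
80.0 [ 393.6 -329.4   79.9] [-1.  -0.1 -0.2]
78.5 [ 393.6 -329.4   78.4] [-1.   0.   0.8]
77.0 [ 393.6 -329.4   76.9] [-1.3  0.1 -0.2]
75.5 [ 393.7 -329.4   75.4] [-0.3  1.   0.2]
74.0 [ 393.8 -329.5   74. ] [-0.1 -0.4  1.2]
72.5 [ 393.9 -329.6   72.8] [-1.1  0.3  6.9]
71.0 [ 393.8 -329.5   71.1] [-1.5  0.7  6.4]
69.5 [ 393.9 -329.5   69.6] [-0.3  0.2  7.4]
24.9917 24.022331505863484
```

View pics/i_scene.png

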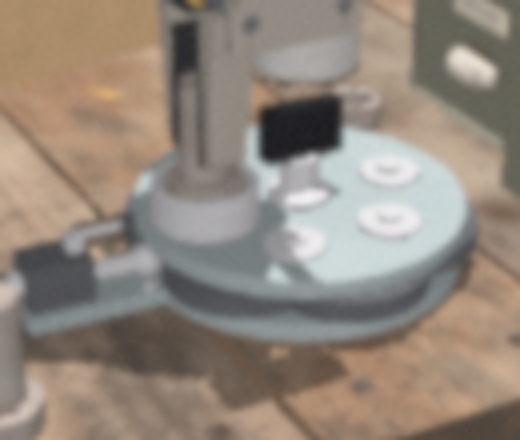

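It entered with no rim contact, and the spring picks up at TCP z of about 73.5, as expected. The scene crop shows the flange inside the collar. Now pressing to the stop, which should show as a sharp rise in force at about z 64.

```bash
python3 - <<'E'
from h import *
c=[393.7,-329.4]
z=69.5
while z>60:
    z-=1 if z>65.5 else .5
    robot.servo_line(c+[z],feed=20); robot.hold(0.1)
    o=robot.observe();f=o['contact_force']
    print(round(z,1),o['tcp_pos'].round(1),f.round(1))
    if f[2]>20: print('stop');break
robot.hold(0.5)
o=robot.observe();print(o['t'],o['tcp_pos'].round(2),o['contact_force'].round(1),o['grip_width']*92)
save('j_scene','scene',4,(200,180,330,290))
ci=viewer.camera_info('wrist');im=viewer.read_camera('wrist');t=o['tcp_pos']
draw(np.clip(im.astype(float)*1.5,0,255).astype(np.uint8),ci,[],'j1',(200,180,330,300),5.0)
E
```

```text
68.5 [ 393.8 -329.5   68.6] [-0.2 -0.3  4.9]
67.5 [ 393.9 -329.5   67.7] [-0.8 -0.6  6.2]
66.5 [ 393.9 -329.5   66.7] [-0.9 -0.2  5. ]
65.5 [ 393.9 -329.5   65.8] [-1.5 -0.5  6.6]
65.0 [ 393.9 -329.6   65.4] [-1.8  0.9  6.5]
64.5 [ 393.9 -329.6   64.9] [-0.7 -0.1  7.2]
64.0 [ 393.9 -329.6   64.4] [-0.6  0.5  7.3]
63.5 [ 393.9 -329.6   63.9] [-2.  -0.5  7.7]
63.0 [ 393.9 -329.6   63.8] [-1.9  1.2 10.7]
62.5 [ 393.9 -329.6   63.8] [-2.7  1.6 15.9]
62.0 [ 394.  -329.6   63.7] [-4.7  1.7 20.6]
stop
29.3917 [ 394.04 -329.66   63.75] [-4.5  3.2 20.5] 23.62713139416817
```

View pics/j_scene.png

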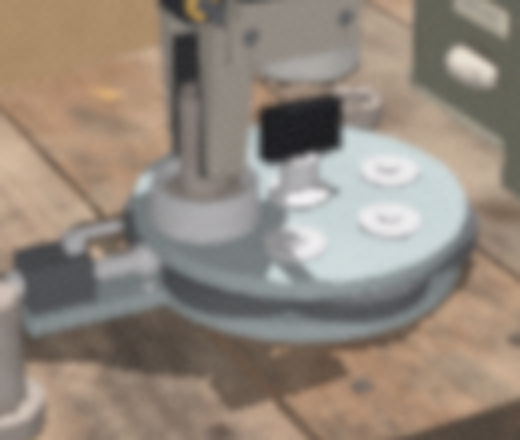

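View pics/j1.png

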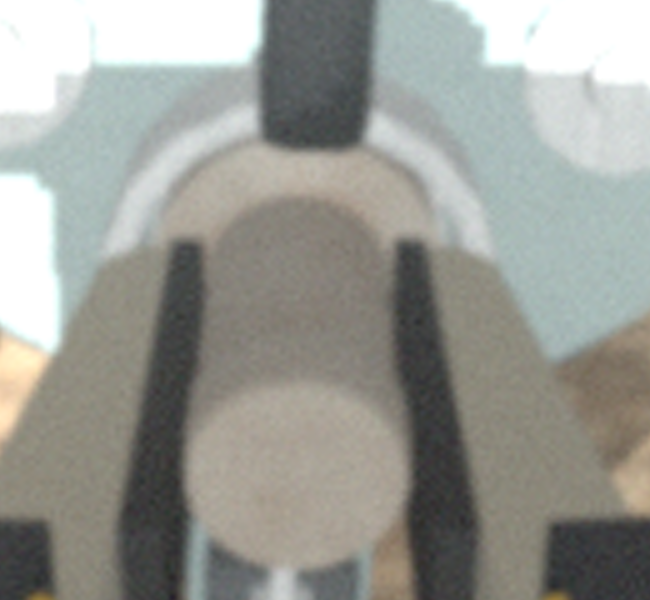

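The force rises sharply at TCP z 63.8, which is 10 mm below first contact with the ring, and the flange top is flush with the rim. The punch stands upright in the jaws. Handing in while still pressing with about 20 N.

```bash
python3 - <<'E'
from h import *
robot.job_done()
try:
    o=robot.observe();print(o['t'],o['tcp_pos'].round(2),o['contact_force'].round(1))
except Exception as e: print(e)
E
```

```text
the job is handed in; nothing more can be done
the job is handed in; nothing more can be done
```

I turned the turret one click clockwise by its knob and stood the leftmost punch, flange down, in the cradle. I handed the job in at about 29.5 s with the punch still gripped and pressed against the stop. The interface gives no verdict.

**What the last checks showed**
- **Turret:** the cradle lined up with the pointer in the wrist and scene pictures. I judged the angle only from pictures, as nothing reads it out.
- **Insertion:** the flange went in with no rim contact. The ring was met at TCP z of about 73.5 mm and the stop at 63.8 mm, close to its full 10 mm travel.
- **Pressing:** after half a second of holding, the vertical force was steady at 20.5 N, with side forces under 5 N. The last picture showed the flange flush with the rim and the punch upright in the jaws.
- **Tin and bush:** the arm never came near them, but I took no final measurement of where they stand.

**What disagreed**
- The first circle fit of the collar failed because of the gripper's shadow. I repeated it from straight above, and it then matched.
- The wrist camera showed the held punch about 1 mm off nominal. I corrected for this by comparing punch and collar at the same range.

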